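Unbolt and draw out the dust tray of the sanding box

TASK

The dust tray of the small sanding box has to come out for emptying. Push the ball knob of the flat bolt on the box's front with a fingertip to slide the bolt fully back, clear of the ear on the tray, then hook a fingertip behind the tray's front lip and draw the tray out along its runners to its stop. Grasp and lift nothing, leave the bolt drawn back, and leave the gourd and the sanding block lying on the box and the two bottles standing beside it as they are.

Things in the scene. Friction and masses are not known exactly. Their poses are not given: they have to be found in the camera images.
- sanding_box: Plywood sanding box fixed to the worktop, 130 mm deep (x), 210 wide (y), 56 high, slotted steel top. Origin: centre of its underside; z up; -x is its front, towards the robot; +y its left seen from the robot. Front face at x = -65 mm: tray opening below z = 35, above it the rail with the bolt, whose bar and two sleeves reach out to x = -83 between y = -46 and +100 mm.
- knob (a point): Centre of the flat bolt's ball knob, 18 mm wide, on a stem leaning forward and up from the bar; in the box's frame x = -107, z = 60, y = +24 to +30 mm when shot. Pushed to the box's -y it draws the bar (7 x 10 mm) through its two sleeves; clear of the ear at y = +14, fully back at its stop at y = +2. Moves with under 5 N; stays where left. Its +y side is free in front of x = -92, above z = 40 mm.
- tray (a joint): Dust tray sliding out of the box's front along the box's -x: 0 = home, 0.095 m = drawn out to its stop. Friction about 1.5 N; stays where it is left. While the bolt is shot it yields only about 4 mm. Open sheet-metal tray, 176 mm wide; its front part projects 70 mm from the box, open above; floor at z = 10 mm.
- lip (a point): Inner (box-side) top edge of the tray's front lip, 55 mm to the -y side of its middle; in the box's frame at x = -132, y = -55, z = 38 mm when home; moves with the tray. The lip is the tray's upright front wall, along the box's y, 7 mm thick at its rolled top. Behind it, for y = -85 to -46 mm, 67 mm are free between lip and box front, down to the tray floor at z = 10 mm.
- ear (a point): Centre of the window in the tray's ear, a 3 mm upright plate on the tray's +y side wall through which the bar of the shot bolt passes, which holds the tray in; in the box's frame at x = -76, y = +86, z = 46 mm when home; moves with the tray. The ear spans x = -90 to -67 mm and reaches up to z = 59 mm.
- gourd: Small round dried gourd, 61 mm wide and 48 mm high, lying loose on the box's top, on the -y half. Origin: centre of its underside. Leave alone.
- sanding_block: Black foam sanding block, 98 x 64 x 24 mm, lying loose on the box's top, on the +y half. Origin: centre of its underside. Leave alone.
- paint_bottle: Small round paint bottle with a white cap, 38 mm in diameter and 105 mm high, standing to the left of the tray's path. Origin: centre of its underside. Leave alone.
- glue_bottle: White glue bottle with a pointed dark nozzle, 36 x 50 x 138 mm, standing to the left, nearer to the robot. Origin: centre of its underside. Leave alone.
Not all that is in view belongs to the job. Leave any blue look-alike of the part that bears knob alone.

How it is judged:
On the way, in this order (a step that is already met when the one before it is completed fails the run):
1. the bolt is drawn back clear of the ear while the tray is still home (y of knob in the frame of sanding_box below 0.014 m and value of joint tray below 0.01 m), for 0.1 s.
2. the tray is drawn out to its stop (value of joint tray above 0.085 m), for 0.1 s.
At the end, for the whole second after the job is handed in: The tray is drawn out by more than 85 mm of its 95 mm and at rest, the bolt is still drawn back clear of the ear (its knob at y below +14 mm in the box's frame; its stop is at +2 mm), and the gourd, sanding block and bottles are within 20 mm of where they were (value of joint tray above 0.085 m and y of knob in the frame of sanding_box below 0.014 m and velocity of joint tray between -0.01 and 0.01 m/s); the robot touches nothing.
It fails at once if the gourd on the box is lifted or shifted by more than 20 mm (distance of gourd from where it was at the start of the episode above 0.02 m).
It fails at once if the sanding block on the box is lifted or shifted by more than 20 mm (distance of sanding_block from where it was at the start of the episode above 0.02 m).
It fails at once if the paint bottle is lifted, knocked or shifted by more than 20 mm (distance of paint_bottle from where it was at the start of the episode above 0.02 m).
It fails at once if the glue bottle is lifted, knocked or shifted by more than 20 mm (distance of glue_bottle from where it was at the start of the episode above 0.02 m).
It also fails if it takes over 42 s, if anything falls off the work surface, if the arm or the gripper's body presses on something with over 40 N, if the wrist force passes 120 N, or if a joint passes its speed limit or range.

ROBOT

A 7-joint arm with a two-finger parallel gripper is mounted at the origin on the work surface; the furniture and walls round the work are solid. World frame = base frame: x ahead of the robot, y to its left, z up, the work surface at z = 0. Lengths are in m, angles in rad, forces in N, time in s.
With the tool pointing down it reaches from about 0.425 to 0.8 m from the base axis. Payload 8.3 kg.
Tool frame: the origin (TCP) lies on the centre line of the jaws, within the pads' length; the fingertips stand 14 mm ahead of it and the grasp point (between the pads) lies 5 mm behind it; z points along the fingers, y is the line along which they close (so a half turn about z gives the same grasp; the last joint's range is limited). The gripper opens to 85 mm and grips with 20 to 120 N. Pads are 22 mm wide; open, the fingers measure 114 mm over their backs; the gripper's body (76 mm by 85 mm) begins 54 mm behind the grasp point. The pads swing forward as they close: fully open they stand 13 mm farther back than shut.
Start: joints at [-1.332, 0.383, 0.016, 1.37, -0.006, 1.388, -0.046], TCP at [0.186, 0.597, 0.245] pointing down, gripper open.
Joint ranges: [-2.95, 2.95], [-0.25, 2.06], [-1.52, 1.56], [0.18, 2.33], [-1.44, 4.58], [0.02, 2.06], [-3.01, 3.01]. Speed limits (rad/s): [2.39, 2.39, 3.01, 3.01, 3.14, 3.14, 3.14].

INTERFACE

Orientations are given as a 3x3 rotation matrix whose columns are the frame's x, y, z axes.
In Python, from cell import r gives the robot as it stands.
- The arm moves only by the tool drive_tool, never from a script. Its argument "plan" is one flat list of numbers, 4 for each row, row after row: the shift along the tool's x, y, z in m, then the turn about the tool's z in rad. In form: [dx, dy, dz, spin, dx, dy, dz, spin, ...]. A call has 1 to 20 rows; each row shifts and turns the commanded pose from where the row before left it, along the tool's axes as they then stand; what a row does not reach is not made up. A row lasts 1/12 s, in which the tool goes at most 41.7 mm and 7.16 degrees, less where a joint would pass 70% of its speed; a pose out of reach is approached as far as the arm can. A call with a gripper value outside its range is refused whole. "claw" is the opening, from 0 (shut) to 1 (fully open), set as the call begins (left out, the last holds). The fingers move at their own pace and stop on an object; "newtons" is the grip in N (left out, the last holds). Time passes only in rows, so rows that do not move let the fingers close. It gives the time, the measured TCP pose, the force, the opening and the grip force at its end, in the units of the state.
- r.state(): the state, without advancing time (a new reading comes with each control period).
- r.capture(name): name is "scene" or "top" or "wrist"; returns a dict with "image" (384x512x3 uint8, blue, green, red), "K" (3x3 intrinsics, pixels), "position" and "orientation" of the camera in the world; the wrist camera has in their place "hand_eye" (4x4, takes a point from camera to tool coordinates, whose origin is the TCP and whose axes are the flange's). Camera axes: x right, y down, z forward; pixel columns grow to the right and rows downward; lengths in m; the calibration is good to about 2 mm. A picture is of the moment at which its call begins: read the wrist's pose just before it. There is no depth.
- r.sign_off(): hands the job in; it is judged then, once.
The state is a dict: "time_s": time; "joint_positions": joint angles; "qvel": joint speeds; "effort": joint torques, N m; "tcp_pos": TCP position; "eef_rot": TCP orientation; "ft_force": force on the tool from outside, world axes, zero at the start; "torque": the same for the moment, N m; "grip_width": finger opening in m; "grip_force": force on a finger pad.
Only numpy, scipy, OpenCV 4.12 (cv2) and the standard library are available. Lean on these libraries where they do the work, as an engineer would, in place of code of your own. Each camera call takes 0.05 s, during which the arm holds its last target. There are 200 camera calls.

## Working session

There is one attempt and no reset: what is moved stays moved. The work goes in short steps, Python scripts to look and compute and a tool call to move; the robot and the scene stay as the last step left them, time stands still between calls to the robot, and variables do not carry over. Pictures are saved under pics/ and viewed, at most 10 in all, crops included, and the job is handed in when it is done.

Besides the shell and the picture viewer there is one more tool, called after ">>>" as name(argument=value, ...) on one line, values as JSON. drive_tool: Moves the arm, as the interface text tells. Its arguments: {"type":"object","properties":{"plan":{"type":"array","items":{"type":"number"}},"claw":{"type":"number"},"newtons":{"type":"number"}},"required":["plan"]}

```bash
mkdir -p pics; ls; python3 - <<'E'
from cell import r
import cv2,numpy as np
s=r.state();print(s['time_s'],s['tcp_pos'],np.round(s['eef_rot'],3),s['grip_width'])
for n in("scene","top"):
    c=r.capture(n);cv2.imwrite(f"pics/{n}0.png",c["image"]);np.savez(f"{n}0.npz",**c)
    print(n,c["K"],c["position"],c["orientation"])
E
```

```text
pics
0.0 [0.18558821 0.59630153 0.24429682] [[-0.955  0.297 -0.001]
 [ 0.297  0.955 -0.002]
 [-0.    -0.002 -1.   ]] 0.0854258343386131
scene [[491.29164935   0.         261.5522226 ]
 [  0.         491.29164935 186.29825493]
 [  0.           0.           1.        ]] [-0.19232284 -0.45733195  0.94912192] [[ 0.55626732 -0.59418527  0.58095657]
 [-0.83098751 -0.39341116  0.3933032 ]
 [-0.00514017 -0.70154937 -0.71260231]]
top [[484.58039459   0.         257.80328497]
 [  0.         484.58039459 187.56960651]
 [  0.           0.           1.        ]] [0.46186153 0.06776587 1.32651681] [[ 6.41197459e-04 -9.97065086e-01  7.65558861e-02]
 [-9.99772245e-01 -2.27224961e-03 -2.12201754e-02]
 [ 2.13318501e-02 -7.65248437e-02 -9.96839456e-01]]
```

View pics/scene0.png

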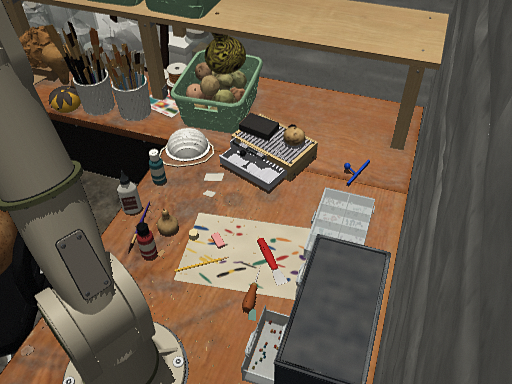

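View pics/top0.png

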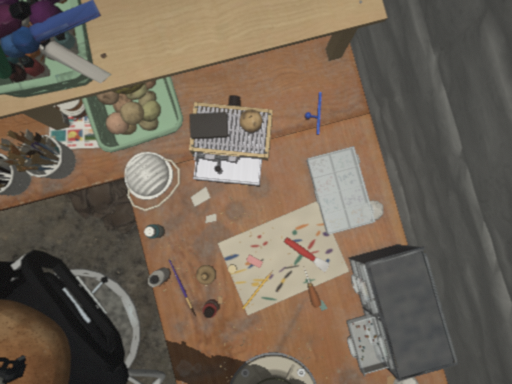

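The box is at about (230,130) in the top view and (270,150) in the scene view, with its tray towards the robot. Next I'll crop in closer on it.

```bash
python3 - <<'E'
import cv2,numpy as np
a=cv2.imread("pics/top0.png")[90:195,180:285];b=cv2.imread("pics/scene0.png")[105:200,210:325]
f=lambda i:cv2.resize(i,(400*1,int(400*i.shape[0]/i.shape[1])),interpolation=cv2.INTER_CUBIC)
a=cv2.resize(a,(400,400),interpolation=cv2.INTER_CUBIC);b=cv2.resize(b,(400,330),interpolation=cv2.INTER_CUBIC)
b=cv2.copyMakeBorder(b,0,70,0,0,0)
cv2.imwrite("pics/crop.png",np.hstack([a,b]))
E
```

```text
(no output)
```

View pics/crop.png

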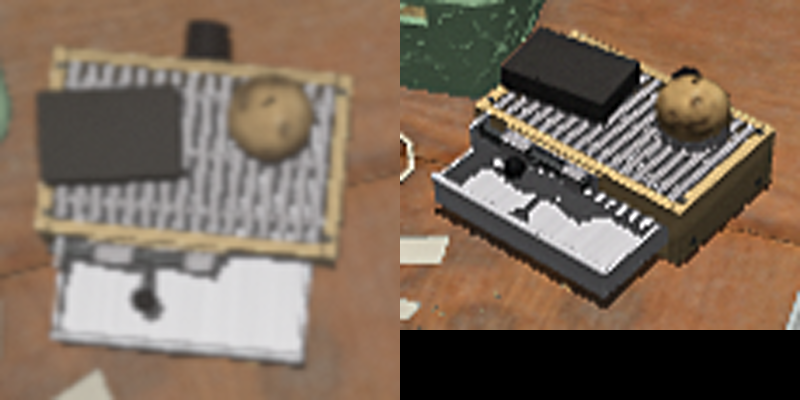

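Top crop: box-top corners are near (352,75), (338,260), (35,235) and (55,47). The lip runs from (53,338) to (303,360) and the knob is at (146,300). In the scene crop the knob is at (514,167). Now I'll turn these into positions.

```bash
cat > h.py <<'E'
import numpy as np
def ray(c,p):
    d=c["orientation"]@np.linalg.solve(c["K"],[p[0],p[1],1.]);return c["position"],d
def onz(c,p,z):
    o,d=ray(c,p);return o+d*(z-o[2])/d[2]
def two(c1,p1,c2,p2):
    o1,d1=ray(c1,p1);o2,d2=ray(c2,p2)
    A=np.c_[d1,-d2];t=np.linalg.lstsq(A,o2-o1,rcond=None)[0]
    a=o1+d1*t[0];b=o2+d2*t[1];return (a+b)/2,np.linalg.norm(a-b)
E
python3 - <<'E'
from h import *
T=np.load("top0.npz");S=np.load("scene0.npz")
k=105/400
t=lambda u,v:(180+(u+.5)*k-.5,90+(v+.5)*k-.5)
s=lambda u,v:(210+(u-400+.5)*115/400-.5,105+(v+.5)*95/330-.5)
C=np.array([onz(T,t(*p),.056) for p in[(352,75),(338,260),(35,235),(55,47)]])
print(C.round(3));m=C.mean(0)
print("sides",[np.linalg.norm(C[i]-C[i-1]).round(3) for i in range(4)])
y=(C[2]-C[1])+(C[3]-C[0]);yaw=np.arctan2(-y[0],y[1]);print("yaw from long",yaw)
x=(C[0]-C[1])+(C[3]-C[2]);print("yaw short",np.arctan2(x[1],x[0]))
R=np.array([[np.cos(yaw),-np.sin(yaw)],[np.sin(yaw),np.cos(yaw)]])
K,g=two(T,t(146,300),S,s(514,167));print("knob",K,g,"box",R.T@(K-m)[:2])
for p in[(53,338),(303,360)]:
    L=onz(T,t(*p),.038);print("lip",L,R.T@(L-m)[:2])
print("center",m)
# scene cam check of box corners: near right & front-left
for p in[(683,212),(772,132),(480,103)]:
    L=onz(S,s(*p),.056);print("sc",L,R.T@(L-m)[:2])
E
```

```text
[[0.769 0.003 0.056]
 [0.638 0.013 0.056]
 [0.655 0.223 0.056]
 [0.787 0.21  0.056]]
sides [np.float64(0.208), np.float64(0.131), np.float64(0.211), np.float64(0.133)]
yaw from long -0.08445668992635523
yaw short -0.08475087661985528
knob [0.60863587 0.14592347 0.06253074] 0.001551451748134699 box [-0.10611434  0.02483328]
lip [0.58504235 0.21156543 0.038     ] [-0.13516108  0.088251  ]
lip [0.57003039 0.03669717 0.038     ] [-0.13536828 -0.08726032]
center [0.71227714 0.11222729 0.056     ]
sc [0.64302621 0.01310193 0.056     ] [-0.06064224 -0.10461379]
sc [0.76287108 0.00259552 0.056     ] [ 0.05966175 -0.10497309]
sc [0.66311312 0.21994393 0.056     ] [-0.05807536  0.10318541]
```

Everything agrees: sides are 0.131 x 0.210, yaw is -0.085, and the knob in the box frame is (-106, +25, 62). Moving now: align the tool (tool x = box -x, tool y = box +y), shut the gripper, and go to the +y side of the knob, staying high.

>>> drive_tool(plan=[0,0,0,-0.108,0,0,0,-0.108,-0.0255,-0.0193,0,0,-0.0255,-0.0193,0,0,-0.0255,-0.0193,0,0,-0.0255,-0.0193,0,0,-0.0255,-0.0193,0,0,-0.0255,-0.0193,0,0,-0.0255,-0.0193,0,0,-0.0255,-0.0193,0,0,-0.0255,-0.0193,0,0,-0.0255,-0.0193,0,0,-0.0255,-0.0193,0,0,-0.0255,-0.0193,0,0,-0.0255,-0.0193,0,0,-0.0255,-0.0193,0,0,-0.0255,-0.0193,0,0,-0.0255,-0.0193,0,0,-0.0255,-0.0193,0,0,-0.0255,-0.0193,0,0], claw=0)

```text
time_s: 1.77
tcp_pos: [0.614, 0.2101, 0.2448]
eef_rot: [[-0.996, 0.085, -0.001], [0.085, 0.996, -0.0], [0.001, -0.0, -1.0]]
ft_force: [1.0, 0.7, -0.2]
grip_width: 0.0001
grip_force: 0.0
```

```bash
cat >> h.py <<'E'
def boxpose(s):
    y=-.0845;R=np.array([[np.cos(y),-np.sin(y),0],[np.sin(y),np.cos(y),0],[0,0,1]])
    return R.T@(np.array(s['tcp_pos'])-[.7123,.1122,0]),R.T@np.array(s['eef_rot'])
E
python3 - <<'E'
from h import *
from cell import r
import cv2
s=r.state();p,R=boxpose(s);print(s['time_s'],p.round(4),R.round(3),s['grip_width'])
c=r.capture("wrist");cv2.imwrite("pics/w1.png",c["image"]);print(c["K"][0],c["K"][1],c["hand_eye"].round(3))
E
```

```text
1.7667 [-0.1062  0.0893  0.2448] [[-1.     0.001 -0.001]
 [ 0.001  1.    -0.   ]
 [ 0.001 -0.    -1.   ]] 0.00014645451099969285
[341.56486383   0.         253.04054534] [  0.         341.56486383 190.76012732] [[-0.    -0.962 -0.274  0.07 ]
 [ 1.    -0.001  0.001 -0.   ]
 [-0.001 -0.274  0.962 -0.129]
 [ 0.     0.     0.     1.   ]]
```

View pics/w1.png

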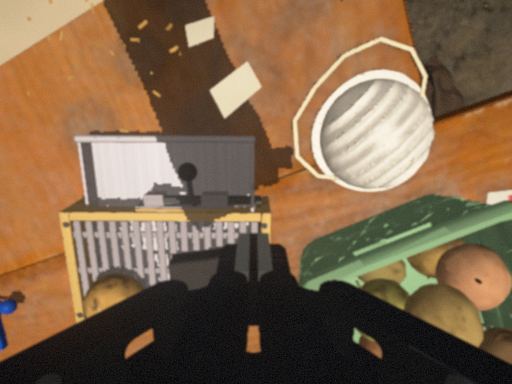

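The wrist view shows the knob at pixel (187,172), which casts to box (-105, +28) mm and agrees with the earlier fix. Next I'll lower beside it.

>>> drive_tool(plan=[0.004,-0.024,0,0,0,0,0.0225,0,0,0,0.0225,0,0,0,0.0225,0,0,0,0.0225,0,0,0,0.0225,0,0,0,0.0225,0,0,0,0.0225,0,0,0,0.0225,0,0,0,0,0])

```text
time_s: 2.65
tcp_pos: [0.6037, 0.1868, 0.0597]
eef_rot: [[-0.996, 0.085, -0.008], [0.085, 0.996, -0.003], [0.008, -0.004, -1.0]]
ft_force: [-0.3, 0.4, -0.0]
grip_width: -0.0001
grip_force: 0.0
```

>>> drive_tool(plan=[0,-0.005,0,0,0,-0.005,0,0,0,-0.005,0,0,0,-0.005,0,0,0,-0.005,0,0,0,-0.005,0,0,0,-0.004,0,0,0,0,0,0])

```text
time_s: 3.32
tcp_pos: [0.6045, 0.1524, 0.0656]
eef_rot: [[-0.996, 0.087, 0.0], [0.087, 0.996, -0.0], [-0.0, -0.0, -1.0]]
ft_force: [-0.1, -0.1, -0.6]
grip_width: -0.0001
grip_force: 0.0
```

```bash
python3 - <<'E'
from h import *
from cell import r
import cv2
s=r.state();p,R=boxpose(s);print(s['time_s'],p.round(4),s['ft_force'])
a=r.capture("wrist")["image"];b=r.capture("scene")["image"][105:200,210:325]
b=cv2.copyMakeBorder(cv2.resize(b,(400,330),interpolation=cv2.INTER_CUBIC),0,70,0,0,0)
cv2.imwrite("pics/w2.png",np.hstack([cv2.resize(a,(400,400)),b]))
E
```

```text
3.3167 [-0.1108  0.031   0.0656] [-0.0786069  -0.09314068 -0.57792214]
```

View pics/w2.png

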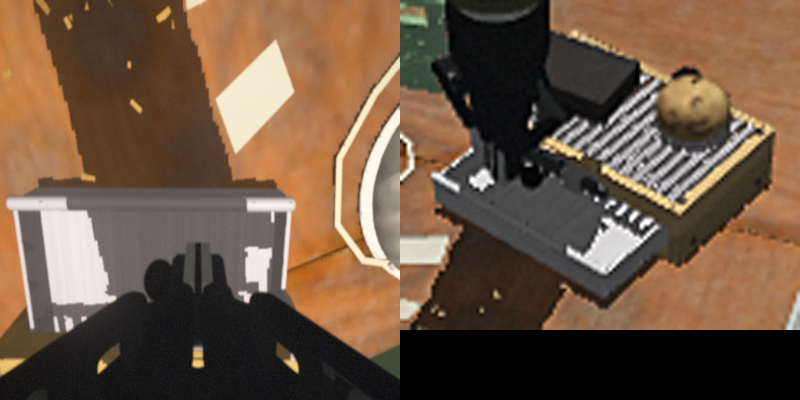

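The knob, at (158,280), now sits right against the finger's -y side. I'll push on to the stop and watch the force.

>>> drive_tool(plan=[0,-0.003,0,0,0,-0.003,0,0,0,-0.002,0,0,0,0,0,0,0,0,0,0])

```text
time_s: 3.83
tcp_pos: [0.6035, 0.1462, 0.0652]
eef_rot: [[-0.996, 0.085, -0.0], [0.085, 0.996, 0.0], [0.0, 0.0, -1.0]]
ft_force: [-0.8, 1.3, 0.6]
grip_width: -0.0002
grip_force: 0.7
```

>>> drive_tool(plan=[0,-0.002,0,0,0,-0.002,0,0,0,0,0,0,0,0,0,0])

```text
time_s: 4.17
tcp_pos: [0.6033, 0.145, 0.0655]
eef_rot: [[-0.997, 0.083, 0.001], [0.083, 0.997, 0.003], [-0.0, 0.003, -1.0]]
ft_force: [-0.5, 8.5, 0.2]
grip_width: -0.0001
grip_force: 3.9
```

The force rose to 8.5 N with no further travel, and the knob is at about y = +0 to +2 mm, so the bolt is at its stop. Backing off, rising over the knob, crossing to y = -65 mm, and descending behind the lip.

>>> drive_tool(plan=[0,0.008,0,0,0,0.008,0,0,0,0,-0.025,0,0,0,-0.025,0,0,0,-0.02,0,0,-0.025,0,0,0,-0.025,0,0,0,-0.025,0,0,0,-0.025,0,0,0,0,0,0,0,0,0,0])

```text
time_s: 5.08
tcp_pos: [0.5963, 0.0557, 0.1354]
eef_rot: [[-0.996, 0.09, 0.0], [0.09, 0.996, -0.001], [-0.0, -0.001, -1.0]]
ft_force: [0.9, 0.2, 0.2]
grip_width: 0.0002
grip_force: 0.0
```

```bash
python3 - <<'E'
from h import *
from cell import r
import cv2
s=r.state();p,R=boxpose(s);print(s['time_s'],p.round(4),s['ft_force'])
c=r.capture("wrist");cv2.imwrite("pics/w3.png",c["image"])
E
```

```text
5.0833 [-0.1109 -0.0661  0.1354] [0.85662749 0.17532407 0.21364178]
```

View pics/w3.png

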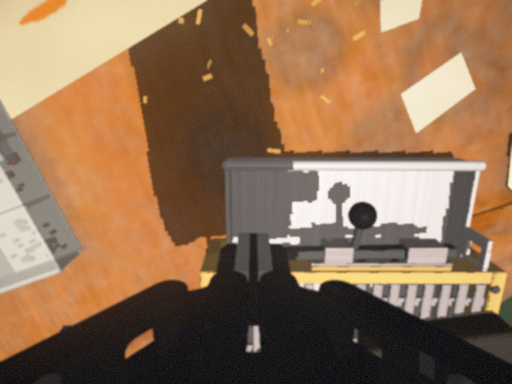

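The knob, at (362,215), casts to box y = +3 mm, so it's fully back and the ear, near (480,245), is clear. Descending behind the lip.

>>> drive_tool(plan=[0,0,0.02,0,0,0,0.02,0,0,0,0.02,0,0,0,0.015,0,0,0,0.012,0,0,0,0.008,0,0,0,0.003,0,0,0,0,0,0,0,0,0])

```text
time_s: 5.88
tcp_pos: [0.5967, 0.0584, 0.038]
eef_rot: [[-0.996, 0.085, 0.001], [0.085, 0.996, 0.0], [-0.001, 0.0, -1.0]]
ft_force: [-0.3, -0.1, 0.4]
grip_width: -0.0002
grip_force: 0.0
```

>>> drive_tool(plan=[0.005,0,0,0,0.006,0,0,0,0.006,0,0,0,0.007,0,0,0,0.007,0,0,0,0.007,0,0,0,0.007,0,0,0,0.007,0,0,0,0.007,0,0,0,0.007,0,0,0,0.007,0,0,0,0.007,0,0,0,0.007,0,0,0,0.006,0,0,0,0.005,0,0,0,0,0,0,0])

```text
time_s: 7.22
tcp_pos: [0.497, 0.0667, 0.037]
eef_rot: [[-0.996, 0.085, -0.002], [0.085, 0.996, -0.0], [0.002, -0.0, -1.0]]
ft_force: [0.1, -0.7, -0.7]
grip_width: -0.0
grip_force: 0.0
```

>>> drive_tool(plan=[0.003,0,0,0,0.003,0,0,0,0.003,0,0,0,0.002,0,0,0,0,0,0,0,0,0,0,0])

```text
time_s: 7.72
tcp_pos: [0.4933, 0.0668, 0.0387]
eef_rot: [[-0.996, 0.087, 0.012], [0.087, 0.996, -0.0], [-0.012, 0.001, -1.0]]
ft_force: [21.1, -1.8, -14.5]
grip_width: 0.0001
grip_force: 10.5
```

It met the stop at 21 N after about 104 mm (10 mm free travel plus about 94). Backing off and rising, then a check.

>>> drive_tool(plan=[-0.008,0,0,0,-0.008,0,0,0,-0.008,0,0,0,0,0,0,0,0,0,-0.02,0,0,0,-0.03,0,0,0,-0.03,0,0,0,-0.03,0,0,0,-0.03,0,0,0,0,0,0,0,0,0])

```text
time_s: 8.63
tcp_pos: [0.5122, 0.0657, 0.1789]
eef_rot: [[-0.996, 0.086, 0.003], [0.086, 0.996, 0.001], [-0.003, 0.001, -1.0]]
ft_force: [-0.6, -0.2, -1.1]
grip_width: -0.0
grip_force: 0.0
```

```bash
python3 - <<'E'
from h import *
from cell import r
import cv2
s=r.state();p,R=boxpose(s);print(s['time_s'],p.round(4),s['ft_force'])
cv2.imwrite("pics/w4.png",np.hstack([cv2.resize(r.capture(n)["image"],(400,300)) for n in("wrist","scene")]))
E
```

```text
8.6333 [-0.1955 -0.0632  0.1789] [-0.62550346 -0.20064709 -1.11654265]
```

View pics/w4.png

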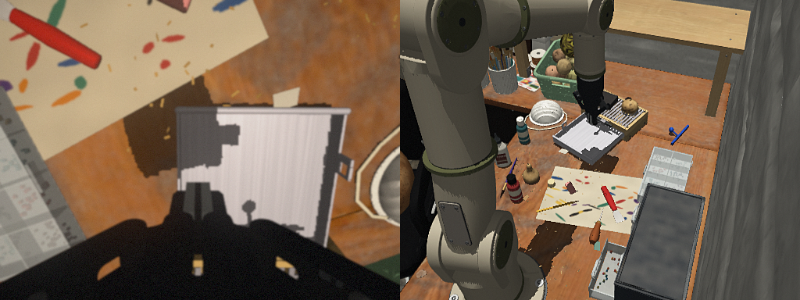

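The lip, at about (265,110), casts to box x of about -229 mm, so the tray is out about 95 mm. The bottles and gourd are undisturbed, and the gripper is clear.

```bash
python3 -c "
from cell import r
print(r.sign_off())"
```

```text
the job is handed in; nothing more can be done
None
```

The bolt is pushed fully back, the tray is drawn out to its stop (about 95 mm), the gourd, block and bottles were not touched, and the job was handed in after about 9 s of the 42 s allowed; no verdict came back.

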